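# Return the pen caps to their job trays

## Robot

A 7-joint arm with a two-finger parallel gripper is mounted at the origin on the work surface. World frame = base frame: x ahead of the robot, y to its left, z up, the work surface at z = 0. Lengths are in m, angles in rad, forces in N, time in s.
With the tool pointing down it reaches from about 0.4 to 0.85 m from the base axis. Payload 4.5 kg.
Tool frame: the origin (TCP) lies midway between the tips of the shut fingers; the grasp point (between the pads) lies grip_point_offset behind it (grip_point_offset is the distance from the TCP to the grasp point, in m); z points along the fingers, y is the direction in which the jaws open and shut (so a half turn about z gives the same grasp; the last joint's range is limited). The gripper opens to 85 mm and grips with 20 to 120 N. Pads are 22 mm wide; open, the fingers measure 114 mm over their backs; the gripper's body (76 mm by 85 mm) begins 54 mm behind the grasp point. The pads swing forward as they close: fully open they stand 13 mm farther back than shut.
Start: joints at [1.187, 0.689, -0.195, 1.565, 0.157, 0.902, -0.215], TCP at [0.254, -0.571, 0.231] pointing down, gripper open.
Joint ranges: [-3.01, 3.01], [-0.46, 2.08], [-1.47, 1.51], [0.13, 2.56], [-1, 4.14], [0.04, 2.09], [-2.66, 2.66]. Speed limits (rad/s): [2.57, 2.57, 3.14, 3.14, 3.14, 3.14, 3.14].

## Interface

Orientations are given as a rotation vector (axis times angle).
In Python, from bench import goto, movel, goto_joints, open_jaws, close_gripper, hold, solve_ik, observe, read_camera, PlanningError, finish_job, grip_point_offset gives the robot as it stands. Calls block until the motion is done:
- goto(position, orientation): joint-space move of the TCP to a pose.
- movel(position, v=0.15, rotation=None): straight line of the TCP; rotation=None keeps the orientation; v is the mean speed in m/s.
- goto_joints(angles): joint-space move.
- open_jaws() and close_gripper(effort=None): open the fingers fully, or close them until they stop; effort is the grip in N (None keeps the last).
- hold(seconds).
- solve_ik(position, orientation): joint angles nearest the present ones, or None.
- observe(): the state.
- read_camera(name): name is "side" or "top"; returns a dict with "image" (384x512x3 uint8, red, green, blue), "range_z" (384x512 float32, m along the optical axis (not along the pixel's ray), 0 where there is no reading), "mtx" (3x3 intrinsics, pixels), "position" and "rotation" of the camera in the world. Camera axes: x right, y down, z forward; pixel columns grow to the right and rows downward; lengths in m; the calibration is good to about 2 mm. A picture is of the moment at which its call begins.
A pose or a line that the arm cannot do raises PlanningError and nothing moves.
- finish_job(): hands the job in, once; it reports no verdict.
The state is a dict: "time_s": time; "joint_pos": joint angles; "joint_vel": joint speeds; "joint_torque": joint torques, N m; "position": TCP position; "ee_rot": TCP orientation; "force": force on the tool from outside, world axes, zero at the start; "torque": the same for the moment, N m; "gripper_width": opening from 0.0 (shut) to 1.0 (fully open).
Only numpy, scipy, OpenCV 4.12 (cv2) and the standard library are available. Lean on these libraries where they do the work, as an engineer would, in place of code of your own. Each camera call takes 0.05 s, during which the arm holds its last target. There are 200 camera calls.

## Task

Four pens are in for repair, and each job tray already holds one barrel. Lay each loose coloured cap in the tray that holds the barrel of its own colour, flat and lengthwise on the felt strip beside the barrel (pointing either way), setting it down rather than dropping it. Leave the black cap, which belongs to none of these pens, and the brass rest with the gold nibs where they lie.

Things in the scene. Friction and masses are not known exactly. Their poses are not given: they have to be found in the camera images.
- cap_green: Jade-green celluloid pen cap lying on its side: twelve-sided, 64 mm long, 16 mm across flats, gold bands by its open mouth, slim gold clip on top (to 10.4 mm above the axis). 11 to 23 g; does not roll by itself. Origin on the axis at mid-length, 8 mm above what it lies on; x along the axis to the closed end, z up. Its barrel lies in tray_green.
- cap_blue: Lapis-blue celluloid pen cap lying on its side: twelve-sided, 64 mm long, 16 mm across flats, gold bands by its open mouth, slim gold clip on top (to 10.4 mm above the axis). 11 to 23 g; does not roll by itself. Origin on the axis at mid-length, 8 mm above what it lies on; x along the axis to the closed end, z up. Its barrel lies in tray_blue.
- cap_grey: Pearl-grey celluloid pen cap lying on its side: twelve-sided, 64 mm long, 16 mm across flats, gold bands by its open mouth, slim gold clip on top (to 10.4 mm above the axis). 11 to 23 g; does not roll by itself. Origin on the axis at mid-length, 8 mm above what it lies on; x along the axis to the closed end, z up. Its barrel lies in tray_grey.
- cap_yellow: Mandarin-yellow celluloid pen cap lying on its side: twelve-sided, 64 mm long, 16 mm across flats, gold bands by its open mouth, slim gold clip on top (to 10.4 mm above the axis). 11 to 23 g; does not roll by itself. Origin on the axis at mid-length, 8 mm above what it lies on; x along the axis to the closed end, z up. Its barrel lies in tray_yellow.
- cap_black: Black ebonite pen cap lying on its side: twelve-sided, 64 mm long, 16 mm across flats, gold bands by its open mouth, slim gold clip on top (to 10.4 mm above the axis). 11 to 23 g; does not roll by itself. Origin on the axis at mid-length, 8 mm above what it lies on; x along the axis to the closed end, z up. Belongs to none of the trays; stays where it lies.
- tray_green: Fixed wooden tray, 140 (x) by 100 mm (y), floor 3 mm thick, rim 6 mm above the counter. Origin: centre of underside, z up. Foam at y 20..46 (6 mm high) holds the jade-green barrel fast along x: 92 by 13 mm, axis y = 34, top 16 mm up. Empty bay: y -46..20, x -66..66 mm; in it a flat wine-red felt strip, 105 (x) by 30 mm, centred at x 0, y -13, surface 3 mm above the counter: the cap's place.
- tray_blue: Fixed wooden tray, 140 (x) by 100 mm (y), floor 3 mm thick, rim 6 mm above the counter. Origin: centre of underside, z up. Foam at y 20..46 (6 mm high) holds the lapis-blue barrel fast along x: 92 by 13 mm, axis y = 34, top 16 mm up. Empty bay: y -46..20, x -66..66 mm; in it a flat wine-red felt strip, 105 (x) by 30 mm, centred at x 0, y -13, surface 3 mm above the counter: the cap's place.
- tray_grey: Fixed wooden tray, 140 (x) by 100 mm (y), floor 3 mm thick, rim 6 mm above the counter. Origin: centre of underside, z up. Foam at y 20..46 (6 mm high) holds the pearl-grey barrel fast along x: 92 by 13 mm, axis y = 34, top 16 mm up. Empty bay: y -46..20, x -66..66 mm; in it a flat wine-red felt strip, 105 (x) by 30 mm, centred at x 0, y -13, surface 3 mm above the counter: the cap's place.
- tray_yellow: Fixed wooden tray, 140 (x) by 100 mm (y), floor 3 mm thick, rim 6 mm above the counter. Origin: centre of underside, z up. Foam at y 20..46 (6 mm high) holds the mandarin-yellow barrel fast along x: 92 by 13 mm, axis y = 34, top 16 mm up. Empty bay: y -46..20, x -66..66 mm; in it a flat wine-red felt strip, 105 (x) by 30 mm, centred at x 0, y -13, surface 3 mm above the counter: the cap's place.
- pen_rest: Loose brass rest, 64 (x) by 34 mm, carrying two gold nibs, 18 mm high in all; origin: centre of its underside, z up. Stays where it is. (Also about, unlisted: a black feed 40 mm long, 6 mm high; a micrometer, loupe, brass block and tin, all below 27 mm high.)
Things that resemble listed ones, but are neither listed nor needed, are in the scene too. Leave any pink or red look-alike of the cap_grey alone.

How it is judged:
By the outcome, as a careful person would: the job done as asked, in the order asked, and still so for the second after the job is handed in, with the robot touching nothing.
It also fails if it takes over 96 s, if anything falls off the work surface, if the arm or the gripper's body presses on something with over 40 N, if the wrist force passes 120 N, or if a joint passes its speed limit or range.

## Working session

There is one attempt and no reset: what is moved stays moved. The work goes in short steps, each a Python script; the robot and the scene stay as the last script left them, time stands still between calls to the robot, and variables do not carry over. Pictures are saved under pics/ and viewed, about 12 in all and at most 16, crops included, and the job is handed in when it is done.

```bash
mkdir -p pics; ls
cat > h.py <<'E'
import numpy as np, cv2
from bench import *
def snap(cam,name):
    d=read_camera(cam); np.savez('pics/'+name+'.npz',**{k:np.asarray(v) for k,v in d.items()})
    cv2.imwrite('pics/'+name+'.png',d['image'][:,:,::-1]); return d
def load(n): return dict(np.load('pics/'+n+'.npz'))
def rot(d):
    R=np.asarray(d['rotation'],float)
    return R if R.shape==(3,3) else cv2.Rodrigues(R)[0]
def p2w(d,u,v,z=None):
    ray=rot(d)@np.linalg.inv(d['mtx'])@np.array([u,v,1.]); p=np.asarray(d['position'])
    s=(z-p[2])/ray[2] if z is not None else d['range_z'][int(round(v)),int(round(u))]
    return p+s*ray
E
python3 - <<'E'
from h import *
for c in('top','side'):
    d=snap(c,c+'0'); print(d['position'],d['rotation'],d['mtx'])
print(observe(),grip_point_offset)
d=load('top0');cv2.imwrite('pics/top0b.png',cv2.resize(d['image'][:,:,::-1],(800,600),interpolation=cv2.INTER_CUBIC))
E
```

```text
pics
[ 0.31019801 -0.01111723  1.00341958] [-2.04872862  2.15809884 -0.24625459] [[368.39718286   0.         248.20996708]
 [  0.         368.39718286 183.66878126]
 [  0.           0.           1.        ]]
[ 0.33597197 -0.93983211  0.67109303] [-2.14570345  0.219031   -0.13597472] [[432.527156     0.         256.89416753]
 [  0.         432.527156   193.77019994]
 [  0.           0.           1.        ]]
{'time_s': 0.1, 'joint_pos': array([ 1.18680405,  0.68992055, -0.19453812,  1.56624311,  0.15724282,
        0.90250666, -0.2150799 ]), 'joint_vel': array([ 3.82716502e-04, -3.77523263e-05, -6.46061835e-04, -2.14064546e-03,
        1.25569615e-03,  1.06577885e-03,  6.45654200e-04]), 'joint_torque': array([-4.30368556e-03, -5.40602803e+01, -1.27196431e+00, -1.58985472e+01,
        9.37113888e-03,  4.38665418e-03,  4.08687015e-06]), 'position': array([ 0.25333075, -0.57070929,  0.23055112]), 'ee_rot': array([-3.07166614e+00, -6.51279291e-01,  6.53471683e-04]), 'force': array([0.06580529, 0.54012953, 0.15934141]), 'torque': array([ 0.0334394 ,  0.04161174, -0.0053249 ]), 'gripper_width': 1.0035328205028842} 0.0187
```

View pics/top0b.png

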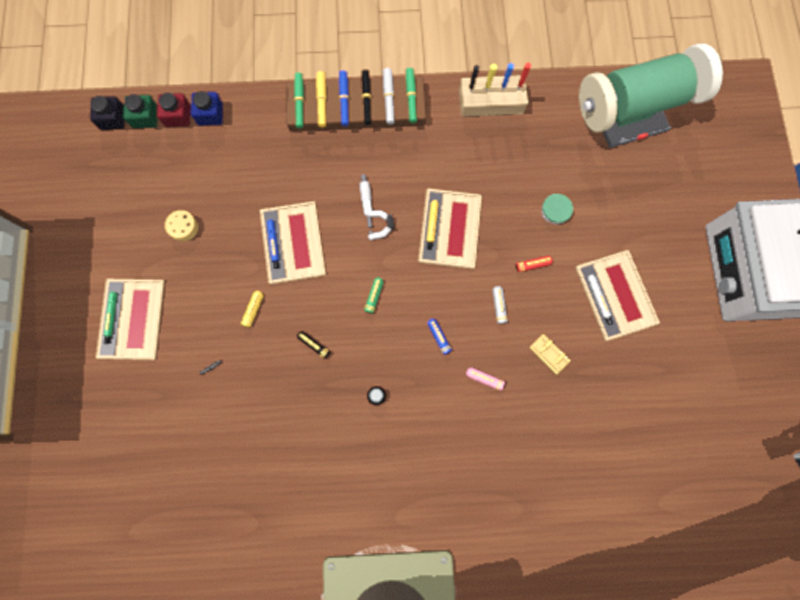

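View pics/side0.png

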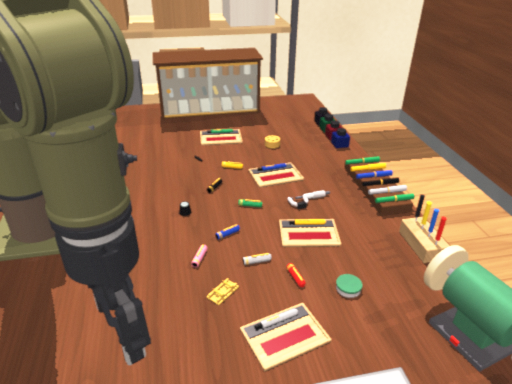

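Top view (800-px scale): the loose caps are yellow (252,308), green (374,295), blue (440,336), grey (500,305) and black (313,344). The trays are green (130,319), blue (293,242), yellow (451,228) and grey (618,295). Pink (486,379) and red (534,264) are look-alikes. Next I measure the caps and felts.

```bash
cat > meas.py <<'E'
from h import *
from scipy import ndimage as ndi
def comp(mask,u,v):
    l,n=ndi.label(mask,np.ones((3,3))); ys,xs=np.nonzero(l)
    i=np.argmin((xs-u)**2+(ys-v)**2); return np.argwhere(l==l[ys[i],xs[i]])[:,::-1].astype(float)
def box(d,px,z):
    P=np.array([p2w(d,u,v,z)[:2] for u,v in px])
    (c,(w,h),a)=cv2.minAreaRect((P*1000).astype(np.float32))
    m=P.mean(0); ev,V=np.linalg.eigh(np.cov((P-m).T)); ax=V[:,1]
    return m,np.array(c)/1000,sorted((w,h)),np.degrees(np.arctan2(ax[1],ax[0]))%180
def masks(d):
    im=d['image']; hsv=cv2.cvtColor(im,cv2.COLOR_RGB2HSV).astype(int); H,S,V=hsv[...,0],hsv[...,1],hsv[...,2]
    felt=((H<6)|(H>170))&(S>150)&(V>100)
    obj=(S<70)&(V>110)|((H>16)&(H<150)&(S>70)&(V>90))
    return felt,obj
S={'green':(374,295),'blue':(440,336),'grey':(500,305),'yellow':(252,308)}
F={'green':(138,319),'blue':(300,241),'grey':(624,293),'yellow':(457,229)}
def top(d,S=S,F=F):
    felt,obj=masks(d); out={}
    for k in S:
        r=box(d,comp(obj,S[k][0]*.64,S[k][1]*.64),.010); f=box(d,comp(felt,F[k][0]*.64,F[k][1]*.64),.003)
        out[k]=(r,f)
    return out
E
python3 - <<'E'
from meas import *
d=load('top0')
np.set_printoptions(precision=4,suppress=True)
for k,(r,f) in top(d).items(): print(k,'\n cap',*r,'\n felt',*f, np.linalg.norm(f[0]))
for u,v in[(240,250),(150,180),(330,160)]: print('table',p2w(d,u,v))
for k,(u,v) in S.items():print(k,p2w(d,u*.64,v*.64))
R=cv2.Rodrigues(observe()['ee_rot'])[0];print(R)
c=d['image'][150:250,140:380,::-1];cv2.imwrite('pics/c1.png',cv2.resize(c,None,fx=3.33,fy=3.33,interpolation=cv2.INTER_CUBIC))
E
```

```text
green 
 cap [0.5273 0.0031] [0.5276 0.0029] [19.360403060913086, 67.62568664550781] 159.61191493703592 
 felt [0.6356 0.1333] [0.6362 0.1335] [21.543575286865234, 96.14989471435547] 6.510034619702708 0.6494464001850587
blue 
 cap [ 0.448  -0.1069] [ 0.4481 -0.1072] [17.968154907226562, 66.57508850097656] 23.084370194868086 
 felt [0.6356 0.1333] [0.6362 0.1335] [21.543575286865234, 96.14989471435547] 6.510034619702708 0.6494464001850587
grey 
 cap [ 0.4984 -0.2172] [ 0.4986 -0.2173] [19.237449645996094, 65.45669555664062] 2.3665903144137985 
 felt [ 0.5092 -0.4411] [ 0.5098 -0.4409] [23.495473861694336, 98.04704284667969] 14.617298836456541 0.6736904952314945
yellow 
 cap [0.5136 0.2175] [0.5138 0.2173] [20.93729019165039, 66.90583038330078] 156.85595592298222 
 felt [ 0.6438 -0.1547] [ 0.6442 -0.1548] [22.764263153076172, 97.70919036865234] 170.01786311560326 0.662143107045489
table [0.3588 0.0074 0.028 ]
table [0.5662 0.2505 0.0005]
table [ 0.598  -0.2587  0.001 ]
green [0.5243 0.0016 0.0174]
blue [ 0.4457 -0.1083  0.021 ]
grey [ 0.4942 -0.2162  0.0221]
yellow [0.5121 0.215  0.0178]
[[ 0.914   0.4058 -0.0007]
 [ 0.4058 -0.914   0.0015]
 [-0.0001 -0.0017 -1.    ]]
```

View pics/c1.png

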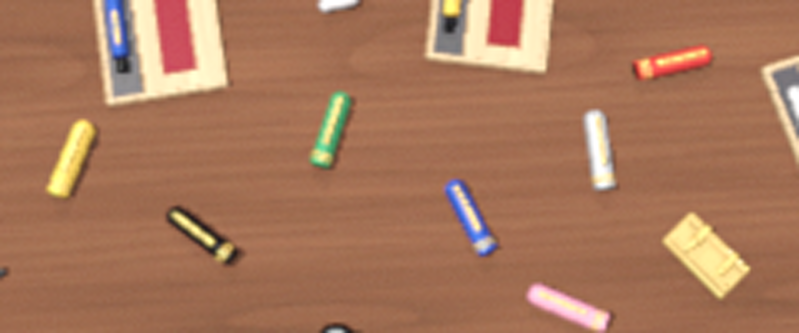

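Cap sizes check at about 19 x 66 mm and heights at about 18–22 mm, as they should. Only the green felt matched the wrong blob, and it needs a softer threshold.

Fully opened across the cap, the jaws would hit the barrel. So I'll grip each cap end to end, with the jaws along its length. That needs little opening, stays inside the bay and centres the cap.

```bash
sed -i 's/(S>150)&(V>100)/(S>115)\&(V>90)/; s/(H<6)|(H>170)/(H<3)|(H>170)/' meas.py
cat > act.py <<'E'
from meas import *
def ori(a):
    "tool down, jaws (tool y) along heading a (deg); of the two half turns the one nearer the present joints"
    best=[]
    for b in (a,a+180):
        t=np.radians(b); y=np.array([np.cos(t),np.sin(t),0]); z=np.array([0,0,-1.])
        best.append(cv2.Rodrigues(np.c_[np.cross(y,z),y,z])[0].ravel())
    return best
def go(xy,a,z=.10):
    q0=observe()['joint_pos']; c=[]
    for r in ori(a):
        q=solve_ik([*xy,z],r)
        if q is not None: c.append((np.abs(q-q0).max(),r))
    goto([*xy,z],min(c,key=lambda t:t[0])[1])
def st(m):
    s=observe(); print(m,'t%.1f'%s['time_s'],s['position'].round(4),'F',s['force'].round(1),'w%.3f'%s['gripper_width'])
def pick(xy,a,z=-.002):
    go(xy,a); movel([*xy,z],v=.12); st('down'); close_gripper(20); st('shut')
def lift(h=.08):
    p=observe()['position']; movel([p[0],p[1],h],v=.12); st('up')
def place(xy,a,z=.0015):
    go(xy,a); movel([*xy,.02],v=.12); movel([*xy,z],v=.04); st('set'); open_jaws(); st('open'); 
    movel([*xy,.10],v=.12); st('clear')
E
python3 - <<'E'
from act import *
np.set_printoptions(precision=4,suppress=True)
T=top(load('top0'))
for k,(r,f) in T.items(): print(k,'felt',*f)
r=T['green'][0]; pick(r[0],r[3]); 
d=snap('side','g1'); cv2.imwrite('pics/g1c.png',cv2.resize(d['image'][150:260,180:330,::-1],None,fx=5,fy=5))
E
```

```text
green felt [0.5096 0.4196] [0.5082 0.4195] [23.695362091064453, 97.91333770751953] 175.56712003428547
blue felt [0.6355 0.1335] [0.636  0.1335] [25.1942081451416, 99.77470397949219] 6.211704998252031
grey felt [ 0.5094 -0.4414] [ 0.5099 -0.4413] [24.76470184326172, 99.8004150390625] 14.566105585842507
yellow felt [ 0.6437 -0.1551] [ 0.6441 -0.1551] [25.08829689025879, 99.95802307128906] 169.8422096576741
down t3.4 [ 0.5277  0.0031 -0.0015] F [ 0.1  0.4 -0.4] w1.000
shut t3.8 [ 0.5278  0.0031 -0.0012] F [-0.4 -0.5  6.1] w0.697
```

View pics/g1c.png

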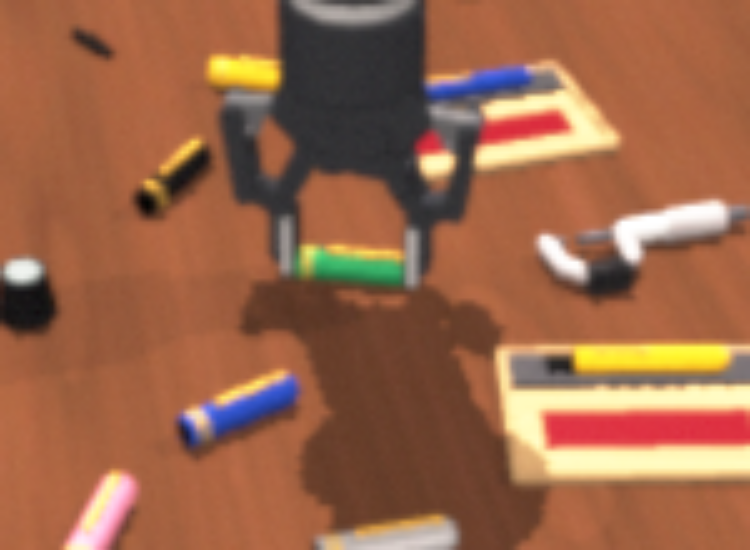

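The fingers hold the green cap by its ends, at crop (350,265), with the tips about at counter level. There was a 6 N upward force, so the tips may be brushing the counter. I lift and look.

Run:
```python
from act import *
lift()
d=snap('side','g2'); cv2.imwrite('pics/g2c.png',cv2.resize(d['image'][110:240,180:330,::-1],None,fx=4,fy=4))
```

```text
up t4.7 [0.5274 0.003  0.0796] F [-0.7 -1.1 -0.5] w0.695
```

View pics/g2c.png

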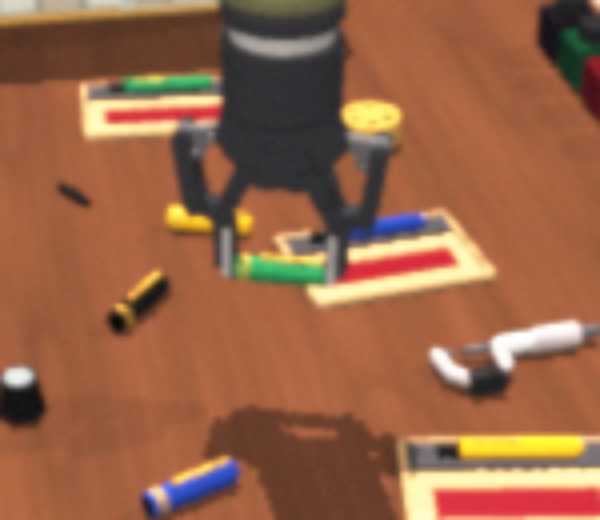

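The green cap is held level at crop (287,268). I place it on the green tray.

Run:
```python
from act import *
f=top(load('top0'))['green'][1]; place(f[0],f[3],z=.002)
d=snap('side','g3'); cv2.imwrite('pics/g3c.png',cv2.resize(d['image'][110:170,180:280,::-1],None,fx=6,fy=6))
```

```text
set t7.7 [0.5094 0.4194 0.0019] F [-0.9 -0.9  2.6] w0.696
open t8.0 [0.5096 0.4196 0.0018] F [-0.2 -0.7 -0.5] w0.996
clear t9.0 [0.5092 0.4191 0.0992] F [-0.4 -0.  -1. ] w1.000
```

View pics/g3c.png

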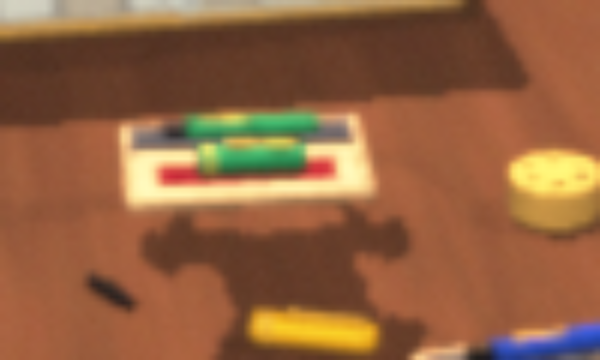

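The green cap lies lengthwise on the felt at crop (250,158), and the contact force at set-down was only about 3 N. Yellow is next, with the grasp shifted 5 mm away from the blue tray's corner, then blue and grey. I check after each lift.

Run:
```python
from act import *
T=top(load('top0'))
for k in('yellow','blue','grey'):
    r,f=T[k]; xy=r[0].copy()
    if k=='yellow': a=np.radians(r[3]); xy+=.005*np.array([np.cos(a),np.sin(a)])
    print(k,r[3]); pick(xy,r[3],z=-.001); lift()
    s=observe()
    if not .6<s['gripper_width']<.8: print('MISSED'); break
    place(f[0],f[3],z=.0025)
go([.45,-.45],0,.25)
d=snap('top','t1'); cv2.imwrite('pics/t1c.png',cv2.resize(d['image'][110:250,50:430,::-1],(800,295),interpolation=cv2.INTER_CUBIC))
```

```text
yellow 156.85595592298222
down t10.9 [ 5.094e-01  2.199e-01 -5.000e-04] F [-0.3  0.6 -0.8] w1.001
shut t11.2 [ 5.095e-01  2.196e-01 -1.000e-04] F [-1.3 -0.5  5.9] w0.694
up t12.0 [0.5091 0.2193 0.0795] F [ 0.  -0.6 -0.2] w0.696
set t14.9 [ 0.6435 -0.1552  0.0026] F [-2.3 -0.   4. ] w0.695
open t15.3 [ 0.6436 -0.155   0.0022] F [ 0.   0.  -0.1] w1.001
clear t16.3 [ 0.643  -0.1551  0.0992] F [-0.1  0.1  0.2] w0.999
blue 23.084370194868086Traceback (most recent call last):
  File "<stdin>", line 6, in <module>
  File "act.py", line 18, in pick
    go(xy,a); movel([*xy,z],v=.12); st('down'); close_gripper(20); st('shut')
              ~~~~~^^^^^^^^^^^^^^^
bench.PlanningError: the arm cannot follow that straight line within its joint ranges
```

Yellow placed; the blue straight line hit a joint range. I check both half turns and a few approach heights.

Run:
```python
from act import *
np.set_printoptions(precision=3,suppress=True)
r=top(load('top0'))['blue'][0]; print(observe()['joint_pos'])
for o in ori(r[3]):
    for z in(.1,.06,.03,-.001): print(z,solve_ik([*r[0],z],o))
```

```text
[ 0.374  0.746 -0.385  2.154  0.766  0.376 -0.243]
0.1 [ 0.374  0.745 -0.385  2.157  0.766  0.376 -0.243]
0.06 [ 0.295  0.817 -0.261  2.178  0.863  0.25  -0.33 ]
0.03 [ 0.227  0.875 -0.15   2.187  0.941  0.143 -0.403]
-0.001 [ 0.254  0.944 -0.194  2.186  1.445  0.158 -0.901]
0.1 [ 0.74   0.951 -1.069  2.139  1.198  0.873  2.447]
0.06 [ 0.678  0.986 -0.942  2.158  1.299  0.776  2.374]
0.03 [ 0.627  1.015 -0.841  2.166  1.385  0.7    2.309]
-0.001 [ 0.571  1.048 -0.734  2.169  1.484  0.622  2.227]
```

The other half turn goes down smoothly, so I use it.

```bash
python3 - <<'E'
from act import *
T=top(load('top0'))
def carry(k,n=None):
    r,f=T[k]; xy=r[0]
    if n is None: pick(xy,r[3],z=-.001)
    else:
        goto([*xy,.1],ori(r[3])[n]); movel([*xy,-.001],v=.12); close_gripper(20); st('shut')
    lift()
    if not .6<observe()['gripper_width']<.8: print('MISSED'); raise SystemExit
    place(f[0],f[3],z=.0025)
carry('blue',1); carry('grey')
go([.45,-.45],0,.25)
E
python3 - <<'E'
from act import *
goto_joints([1.187, 0.689, -0.195, 1.565, 0.157, 0.902, -0.215]); st('home')
d=snap('top','t1'); cv2.imwrite('pics/t1c.png',cv2.resize(d['image'][110:250,50:430,::-1],(800,295),interpolation=cv2.INTER_CUBIC))
E
```

```text
shut t20.7 [ 4.484e-01 -1.070e-01 -3.000e-04] F [-1.  -0.5  7.1] w0.696
up t21.6 [ 0.448  -0.1072  0.0795] F [-0.6  0.6 -0.4] w0.697
set t24.1 [0.6354 0.1332 0.0027] F [-0.5 -0.4  4.3] w0.698
open t24.5 [0.6354 0.1335 0.0022] F [-0.5  0.2 -0.1] w1.001
clear t25.5 [0.635  0.1329 0.0992] F [ 0.1 -0.7 -0.2] w1.004
down t27.9 [ 4.99e-01 -2.17e-01 -4.00e-04] F [0.5 0.6 0.6] w1.002
shut t28.2 [ 4.989e-01 -2.174e-01 -1.000e-04] F [-1.   0.1  6.8] w0.695
up t29.0 [ 0.4983 -0.2176  0.0793] F [0.5 0.3 0. ] w0.695
set t32.2 [ 0.5092 -0.4414  0.0027] F [-1.3  0.4  4.8] w0.697
open t32.6 [ 0.5093 -0.4413  0.0022] F [-0.5 -0.3 -0. ] w0.996
clear t33.5 [ 0.5087 -0.4411  0.0992] F [-0.9 -0.4 -1. ] w1.001
home t35.1 [ 0.2564 -0.5701  0.2305] F [ 0.8  0.5 -0.1] w0.998
```

View pics/t1c.png

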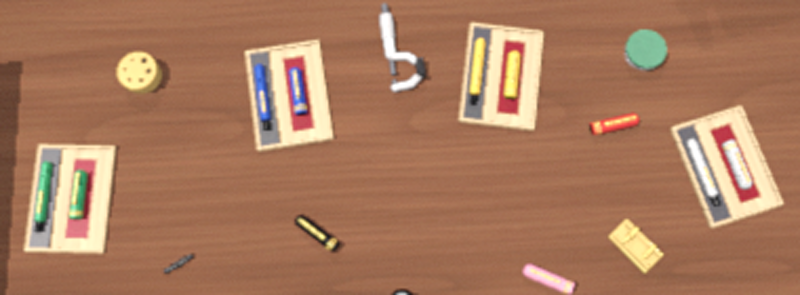

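All four caps lie lengthwise on their own felts; the black cap, rest, pink and red are where they were. The green cap at (79,195) sits a bit left on its strip, so I measure the offsets in tray coordinates.

Run:
```python
from act import *
np.set_printoptions(precision=1,suppress=True)
T=top(load('top0')); d=load('t1')
def tu(x,y): return ((50+x*.475)/.64,(110+y*.4746)/.64)
S2={'green':tu(79,195),'blue':tu(298,91),'yellow':tu(512,74),'grey':tu(737,164)}
for k,(r,_) in top(d,S2,F).items():
    f=T[k][1]; a=np.radians(f[3]); D=(r[1]-f[1])*1000
    print(k,r[2],'along %.1f across(+y=barrel) %.1f dyaw %.1f'%(D@[np.cos(a),np.sin(a)],D@[-np.sin(a),np.cos(a)]*1,(r[3]-f[3]+90)%180-90))
s=snap('side','s1')['image']
c=[cv2.resize(s[y:y+60,x:x+100,::-1],None,fx=4,fy=4,interpolation=cv2.INTER_CUBIC) for x,y in((175,115),(230,150),(260,200),(235,300))]
cv2.imwrite('pics/s1c.png',np.vstack([np.hstack(c[:2]),np.hstack(c[2:])]))
```

```text
green [102.95548248291016, 139.20782470703125] along 2.0 across(+y=barrel) -10.2 dyaw 2.1
blue [16.35636329650879, 64.392333984375] along 1.9 across(+y=barrel) -0.6 dyaw 1.1
yellow [17.329593658447266, 66.71125793457031] along -1.3 across(+y=barrel) 0.4 dyaw 0.6
grey [19.607967376708984, 66.83183288574219] along -3.8 across(+y=barrel) 0.7 dyaw -0.2
```

View pics/s1c.png

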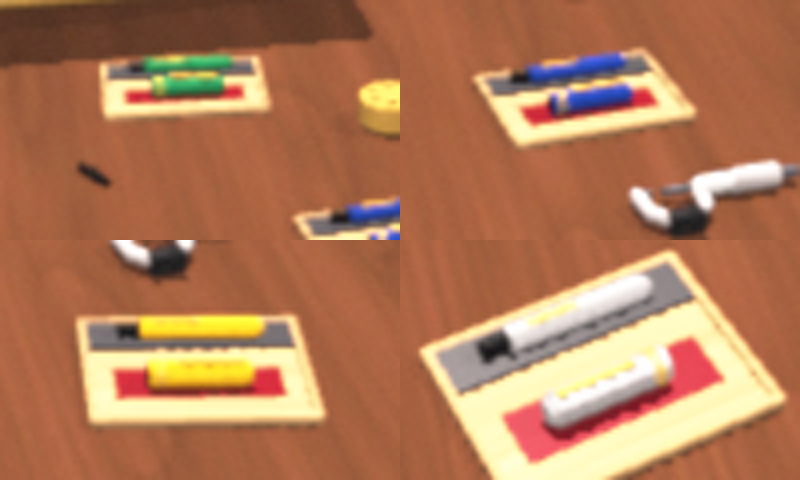

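Blue, yellow and grey are within 1 mm across and 4 mm along. The green blob merged with its tray, so I redo it with a green-hue mask.

Run:
```python
from act import *
d=load('t1'); h=cv2.cvtColor(d['image'],cv2.COLOR_RGB2HSV).astype(int)
m=(h[...,0]>40)&(h[...,0]<95)&(h[...,1]>80)
r=box(d,comp(m,50+79*.475,110+195*.4746),.010); f=top(load('top0'))['green'][1]
hh=cv2.cvtColor(load('top0')['image'],cv2.COLOR_RGB2HSV).astype(int); m2=((hh[...,0]<3)|(hh[...,0]>168))&(hh[...,1]>100)&(hh[...,2]>90)
f2=box(d,comp(m2,F['green'][0]*.64,F['green'][1]*.64),.003)
for q in(f,f2):
    a=np.radians(q[3]); D=(r[1]-q[1])*1000; print(r[2],q[2],'along,across(+barrel)',D@[np.cos(a),np.sin(a)],D@[-np.sin(a),np.cos(a)],r[3]-q[3])
```

```text
[13.507022857666016, 50.08793258666992] [23.695362091064453, 97.91333770751953] along,across(+barrel) -7.906174750424266 2.6874891640697847 -0.9705945559819895
[13.507022857666016, 50.08793258666992] [25.938142776489258, 100.593994140625] along,across(+barrel) -9.16414578389407 3.0333387564453056 -1.31838216827623
```

```bash
python3 -c "
from bench import *
finish_job(); print(observe()['time_s'])"
```

```text
the job is handed in; nothing more can be done
the job is handed in; nothing more can be done
```

I laid each of the four coloured caps lengthwise on the felt in the tray with its own colour of barrel, and handed the job in. The clock read about 35 s when the arm was back at its start pose. I gripped each cap by its two ends, so opening the jaws would not hit the barrel, and set it down with about 3–5 N of contact.

**Last checks:**
- **Blue, yellow and grey:** they lie within 1 mm of the felt centreline, within 4 mm along it and about 1° in heading.
- **Green:** it is less well measured, because the first mask merged with the tray and the second missed the gold-banded end. That gave about 3 mm off the centreline away from the barrel, while the picture suggests 1–2 mm toward it. Both are inside the 7 mm margin, and both camera views show it flat on the felt.
- **Left alone:** in the final top picture the black cap, brass rest and the pink and red look-alikes look undisturbed. I did not measure them.

**Small oddities:** at each grasp the fingertips seemed to brush the counter, at about 6–7 N. The first straight-line approach to the blue cap was refused because of a joint range, so I used the other half turn of the wrist.

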